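# Square up a spring-hinged optics screen and hold it

## Robot

A 6-joint arm with a two-finger parallel gripper is mounted at the origin on the work surface. World frame = base frame: x ahead of the robot, y to its left, z up, the work surface at z = 0. Lengths are in m, angles in rad, forces in N, time in s.
With the tool pointing down it reaches from about 0.275 to 0.75 m from the base axis. Payload 10.2 kg.
Tool frame: the origin (TCP) lies at the very end of the fingers, on their centre line; the grasp point (between the pads) lies 19 mm behind it (robot.pinch_z is the distance from the TCP to the grasp point, in m); z points along the fingers, y is the direction in which the jaws open and shut (so a half turn about z gives the same grasp; the last joint's range is limited). The gripper opens to 88 mm and grips with 3 to 60 N. Pads are 18 mm wide; open, the fingers measure 123 mm over their backs; the gripper's body (75 mm by 187 mm) begins 45 mm behind the grasp point.
Start: joints at [-1.542, 0.313, 1.498, -0, 1.331, -0.223], TCP at [0.131, -0.508, 0.239] pointing down, gripper open.
Joint ranges: [-2.94, 2.94], [-0.97, 2.17], [0.19, 2.56], [-1.23, 4.37], [0.02, 3.11], [-2.88, 2.88]. Speed limits (rad/s): [2.39, 2.39, 3.01, 3.14, 3.14, 3.14].

## Interface

Orientations are given as a unit quaternion [x, y, z, w].
In Python, from cell import robot gives the robot as it stands.
- The arm moves only by the tool play_rows, never from a script. Its arguments are lists of equal length, an entry for each row: "delta_pos": the shift along the world's x, y, z in m, a list of three; "rotation": the turn, a rotation vector about the world's x, y, z in rad, a list of three. A call has exactly 5 rows; each row shifts and turns the commanded pose from where the row before left it; what a row does not reach is not made up. A row lasts 1/8 s, in which the tool goes at most 62.5 mm and 10.7 degrees, less where a joint would pass 70% of its speed; a pose out of reach is approached as far as the arm can. A call with a gripper value outside its range is refused whole. "jaw" is the opening, from 0 (shut) to 1 (fully open), set as the call begins (left out, the last holds). The fingers move at their own pace and stop on an object; "newtons" is the grip in N (left out, the last holds). Time passes only in rows, so rows that do not move let the fingers close, or fill a call up. It gives the time, the measured TCP pose, the force and the opening at its end, in the units of the state.
- robot.get_state(): the state, without advancing time (a new reading comes with each control period).
- robot.camera(name): name is "scene" or "top" or "wrist"; returns a dict with "image" (420x560x3 uint8, blue, green, red), "K" (3x3 intrinsics, pixels), "xyz" and "attitude" of the camera in the world. Camera axes: x right, y down, z forward; pixel columns grow to the right and rows downward; lengths in m; the calibration is good to about 2 mm. A picture is of the moment at which its call begins. There is no depth.
- robot.job_done(): hands the job in, once; it reports no verdict.
The state is a dict: "time_s": time; "joint_pos": joint angles; "qvel": joint speeds; "joint_torque": joint torques, N m; "eef_pos": TCP position; "eef_rot": TCP orientation; "wrist_force": force on the tool from outside, world axes, zero at the start; "ft_torque": the same for the moment, N m; "width": finger opening in m.
Only numpy, scipy, OpenCV 4.12 (cv2) and the standard library are available. Lean on these libraries where they do the work, as an engineer would, in place of code of your own. Each camera call takes 0.05 s, during which the arm holds its last target.

## Task

On the optics base plate, the white screen is loose on its sprung hinge and leans forward over the plate. Pick up the blue engineer's square, turn it so that the back of its steel blade faces the screen, stand it on the plate along the red line and push it home into the corner, so that its underside sits flat on the plate and its back is flush against the foot block and the screen, which is thereby pushed upright. Finish while still gripping the square and pressing it into the corner, holding the screen square; do not let go, and leave the other things on the bench where they are.

Things in the scene. Friction and masses are not known exactly. Their poses are not given: they have to be found in the camera images.
- square: Engineer's square standing on its stock, loose, about 0.28 kg. Stock: blue bar 130 long (own x) x 24 wide (y) x 30 high. Steel blade at the +x end: 25 (x) x 5 thick (y), its top 110 above the underside, its back flush with the stock's +x end face. Origin: centre of the stock's underside; x points out of the blade's back (the face to press home), z up.
- stock_mid (a point): A good place to grip the square from above, across the stock's 24 mm width: 20 mm in -x from the square's origin, 18 mm above its underside. 60 mm of free stock lies between here and the blade. Axes as the square's.
- heel (a point): Outer corner of the square: bottom edge of its back face, mid-width, 65 mm in +x from the square's origin, at underside height. Axes as the square's.
- base: Aluminium optics base plate, fixed to the bench, 260 (own x) x 120 (y) x 12 mm thick, a thin red line along its middle (x). Origin: centre of its underside; x points towards the screen, z up. The grey foot block on it (34 x 100 x 40 high) has its vertical front face at x = +90 mm, facing -x.
- corner (a point): The inner corner, where the plate's top meets the foot block's front face, on the red line: 90 mm in +x from the base's origin and 12 mm above the bench. Axes as the base's. The square is home when the heel is here.
- foot: The grey foot block that stands on the plate, fixed, with the screen's hinge on its top front edge. Its frame is the same as the base's (origin at the centre of the plate's underside).
- screen (a joint): Hinge of the white screen (90 wide, 10 thick, 111 high, above the foot block); its line is the block's top front edge, 40 mm above the plate. 0 = upright, front face flush with the block's front; positive = leaning forward over the plate (rad). A light spring (about 1 N at the blade's top) leans it to the stop at 0.12.
- screen_top (a point): Front face of the screen, mid-width, 110 mm above its hinge line (150 mm above the plate when upright).
- lens: Bystander: round black lens mount on a post and a small foot, 98 mm tall. Origin under its foot.
- bottle: Bystander: clear water bottle with a blue cap, 64 mm across, 190 tall. Origin under its centre.
- screwdriver: Bystander: screwdriver with a yellow handle, lying.
- ruler: Bystander: flat metal ruler, 300 x 32 x 4 mm. Origin under its centre.
- marker: Bystander: orange and black marker pen, about 120 mm long, lying.
- tray: Bystander: grey two-part tray, 120 x 160 x 35 mm. Origin under its centre.
Not all that is in view belongs to the job. What is shaped like the square but orange or purple is not meant.

How it is judged:
By the outcome, as a careful person would: the job done as asked, in the order asked, and still so for the second after the job is handed in, while the arm keeps its last pose, push and grip.
It also fails if it takes over 42 s, if anything falls off the work surface, if the arm or the gripper's body presses on something with over 40 N, if the wrist force passes 120 N, or if a joint passes its speed limit or range.

## Working session

There is one attempt and no reset: what is moved stays moved. The work goes in short steps, Python scripts to look and compute and a tool call to move; the robot and the scene stay as the last step left them, time stands still between calls to the robot, and variables do not carry over. Pictures are saved under pics/ and viewed, and the job is handed in when it is done.

Besides the shell and the picture viewer there is one more tool, called by a JSON object that holds its "api" and its "payload", one argument or row to a line. play_rows: Moves the arm, as the interface text tells. Its arguments: {"type":"object","properties":{"delta_pos":{"type":"array","items":{"type":"array","items":{"type":"number"}}},"rotation":{"type":"array","items":{"type":"array","items":{"type":"number"}}},"jaw":{"type":"number"},"newtons":{"type":"number"}},"required":["delta_pos","rotation"]}

```bash
mkdir -p pics; ls
python3 - <<'E'
from cell import robot
import cv2,json
s=robot.get_state();print(s)
for n in("scene","top"):
    c=robot.camera(n);cv2.imwrite(f"pics/{n}0.png",c["image"]);print(n,c["K"],c["xyz"],c["attitude"])
E
```

```text
pics
{'time_s': 0.0, 'joint_pos': array([-1.54237547e+00,  3.13434808e-01,  1.49842702e+00, -2.82410768e-05,
        1.33099718e+00, -2.23466908e-01]), 'qvel': array([-0.00086893,  0.00193232,  0.00097127,  0.00172444,  0.00087559,
        0.00039109]), 'joint_torque': array([-6.93156708e-04, -4.02213514e+01, -2.52266622e+01,  6.94036670e-02,
        3.52988939e-02, -9.97751249e-05]), 'eef_pos': array([ 0.13078741, -0.50819506,  0.23817263]), 'eef_rot': array([ 9.92078925e-01,  1.25614508e-01,  4.80019997e-05, -6.31500629e-04]), 'wrist_force': array([0.00137307, 0.80116523, 0.51558188]), 'ft_torque': array([ 0.1166189 ,  0.0161947 , -0.02282412]), 'width': 0.0881916398393676}
scene [[466.7051378    0.         276.69956789]
 [  0.         466.7051378  207.53856603]
 [  0.           0.           1.        ]] [ 1.16271431 -0.36086785  1.22299895] [ 0.82524715  0.4914334  -0.14260741 -0.23900517]
top [[433.56573524   0.         280.59451407]
 [  0.         433.56573524 213.62057039]
 [  0.           0.           1.        ]] [ 0.47620262 -0.04453671  1.24856171] [ 0.7127756  -0.70051418  0.01432073 -0.03202706]
```

View pics/scene0.png

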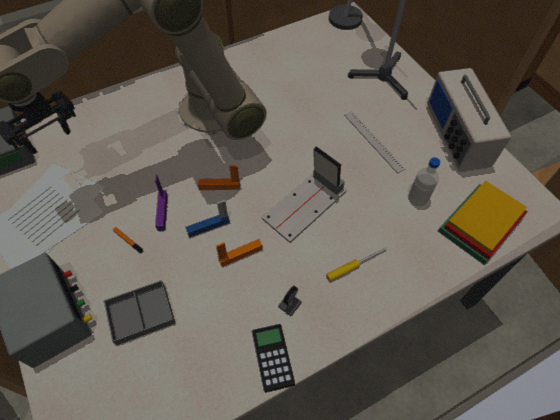

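View pics/top0.png

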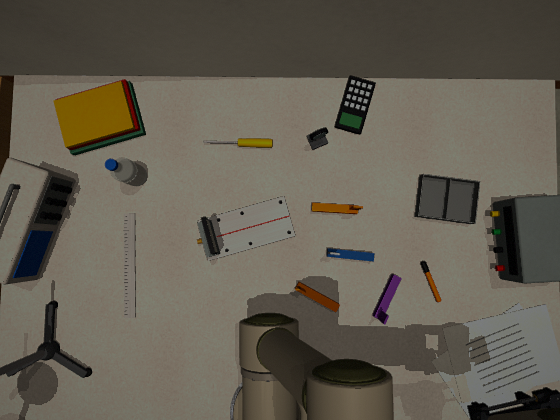

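The candidates, in top-camera pixels, are: blue (350,255), orange (336,208), orange (317,295, partly shadowed) and purple (387,298). I choose the blue one and will check it in a close crop. The base plate is at about (250,228), with the screen at its left end.

Run:
```python
import cv2,numpy as np
t=cv2.imread("pics/top0.png");s=cv2.imread("pics/scene0.png")
a=cv2.resize(t[190:270,185:385],None,fx=4,fy=4,interpolation=cv2.INTER_CUBIC)
b=cv2.resize(s[140:250,180:350],None,fx=4.6,fy=4.6,interpolation=cv2.INTER_CUBIC)
cv2.imwrite("pics/ct.png",cv2.convertScaleAbs(a,alpha=1.4));cv2.imwrite("pics/cs.png",cv2.convertScaleAbs(b,alpha=1.4))
```

```text
(no output)
```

View pics/ct.png

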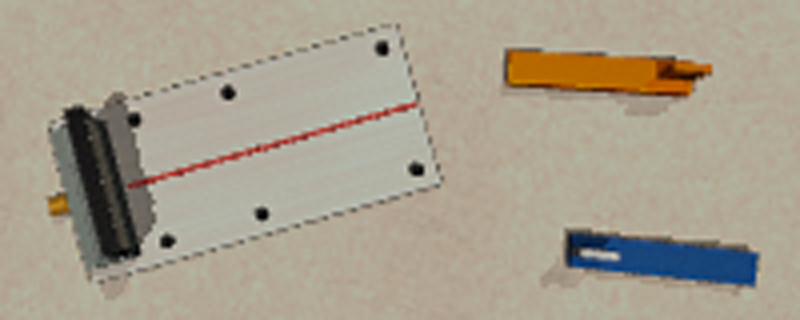

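View pics/cs.png

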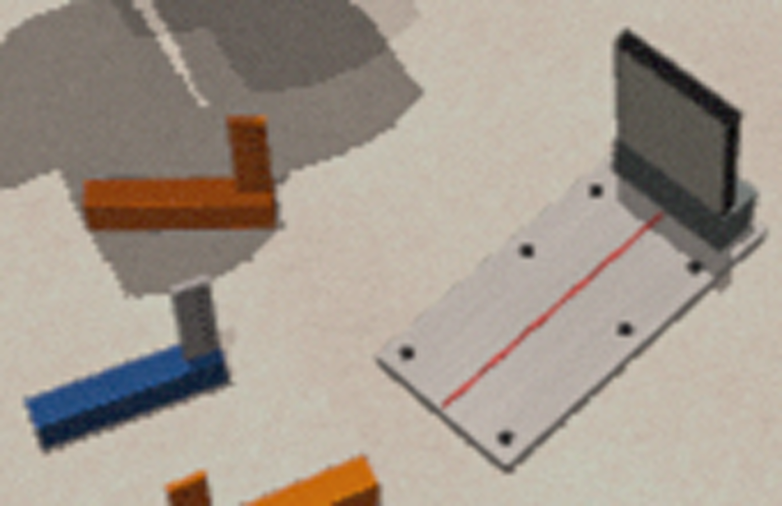

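The blue one is the square: it has a grey steel blade (scene crop 195,320), and the orange ones are the same shape. Its blade end points towards the plate. Next I measure both coarsely.

```bash
cat > h.py <<'E'
import numpy as np,cv2
from scipy.spatial.transform import Rotation as R
def ray(c,uv,z):
    d=R.from_quat(c["attitude"]).apply(np.linalg.inv(c["K"])@np.array([uv[0],uv[1],1.]))
    return c["xyz"]+d*(z-c["xyz"][2])/d[2]
def proj(c,P):
    p=R.from_quat(c["attitude"]).inv().apply(np.atleast_2d(P)-c["xyz"])@c["K"].T
    return p[:,:2]/p[:,2:]
def frame(x,y,z,yaw,P):
    return R.from_euler('z',yaw).apply(np.atleast_2d(P))+[x,y,z]
E
python3 - <<'E'
from cell import robot
from h import *
c=robot.camera("top");im=c["image"]
cv=lambda u,v:(185+(u+.5)/4-.5,190+(v+.5)/4-.5)
pts=[ray(c,cv(*p),.012) for p in [(397,25),(441,184),(97,281),(50,123),(418,104),(128,186)]]
print(np.round(pts,4))
P=np.array(pts);print([np.linalg.norm(P[i]-P[(i+1)%4]) for i in range(4)])
print("base centre",P[:4].mean(0), "yaw",np.arctan2(*(P[5]-P[4])[1::-1]), np.arctan2(*(P[3]-P[0])[1::-1]),np.arctan2(*(P[2]-P[1])[1::-1]))
hsv=cv2.cvtColor(im,cv2.COLOR_BGR2HSV);m=((abs(hsv[...,0].astype(int)-110)<12)&(hsv[...,1]>140)&(hsv[...,2]>95)).astype(np.uint8)
m[:, :300]=0;m[:,400:]=0
ys,xs=np.nonzero(m);print(len(xs))
r=cv2.minAreaRect(np.c_[xs,ys].astype(np.float32));b=cv2.boxPoints(r);print(r)
Q=np.array([ray(c,p,.03) for p in b]);print(np.round(Q,4),[np.linalg.norm(Q[i]-Q[(i+1)%4]) for i in range(4)],Q.mean(0))
print(np.unique(hsv[250:262,330:372,2]))
E
```

```text
[[ 0.6083 -0.0213  0.012 ]
 [ 0.495  -0.0546  0.012 ]
 [ 0.4216  0.1893  0.012 ]
 [ 0.5337  0.2264  0.012 ]
 [ 0.5518 -0.0373  0.012 ]
 [ 0.4896  0.169   0.012 ]]
[np.float64(0.11803060684060396), np.float64(0.2546927810215253), np.float64(0.11810715414099829), np.float64(0.2586623064804157)]
base centre [0.5146637  0.08494165 0.012     ] yaw 1.8635698274372334 1.8629871562735478 1.8631180764653024
14
((348.40277099609375, 254.17398071289062), (38.20994567871094, 7.799016952514648), 6.009005546569824)
[[ 0.4395 -0.1506  0.03  ]
 [ 0.4611 -0.1526  0.03  ]
 [ 0.452  -0.2584  0.03  ]
 [ 0.4304 -0.2562  0.03  ]] [np.float64(0.021724938912505064), np.float64(0.10615606075262989), np.float64(0.02166700522349639), np.float64(0.10603774139371026)] [ 0.44574168 -0.20444987  0.03      ]
[ 36  40  46  47  48  49  50  51  52  53  55  57  59  61  62  63  64  65
  66  67  69  70  72  74  75  76  77  78  79  80  81  82  83  84  85  86
  87  88  89  90  91  92  93  94  95  96  97  98  99 100 101 102 108 110
 111 112 113 114 115 116 117 118 119 120 121 122 124 125 126 127 128 129
 131 132 133 134 135 139]
```

{"api": "play_rows", "payload": {
  "delta_pos": [
    [0.031, 0.028, 0],
    [0.031, 0.028, 0],
    [0.031, 0.028, 0],
    [0.031, 0.028, 0],
    [0.031, 0.028, 0]
  ],
  "rotation": [
    [0, 0, 0.123],
    [0, 0, 0.123],
    [0, 0, 0.123],
    [0, 0, 0.123],
    [0, 0, 0.123]
  ],
  "jaw": 1
}}

```text
time_s: 0.78
eef_pos: [0.2866, -0.3674, 0.2386]
eef_rot: [0.907, 0.422, 0.0, -0.0]
wrist_force: [0.8, 0.1, -0.1]
width: 0.088
```

{"api": "play_rows", "payload": {
  "delta_pos": [
    [0.031, 0.028, 0],
    [0.031, 0.028, 0],
    [0.031, 0.028, 0],
    [0.031, 0.028, 0],
    [0.031, 0.028, 0]
  ],
  "rotation": [
    [0, 0, 0.123],
    [0, 0, 0.123],
    [0, 0, 0.123],
    [0, 0, 0.123],
    [0, 0, 0.123]
  ]
}}

```text
time_s: 1.4
eef_pos: [0.4416, -0.2273, 0.2386]
eef_rot: [0.736, 0.676, -0.0, -0.0]
wrist_force: [0.2, -1.2, -0.3]
width: 0.0884
```

Run:
```python
from cell import robot
from h import *
c=robot.camera("wrist");cv2.imwrite("pics/w1.png",c["image"]);print(c["xyz"],R.from_quat(c["attitude"]).as_matrix())
s=robot.get_state();print(s["eef_pos"],R.from_quat(s["eef_rot"]).as_matrix())
```

```text
[ 0.44761618 -0.15040902  0.38558244] [[ 9.96374788e-01 -8.09773068e-02 -2.60760154e-02]
 [-8.50691507e-02 -9.50984629e-01 -2.97307037e-01]
 [-7.22766663e-04  2.98447500e-01 -9.54425779e-01]]
[ 0.44395551 -0.22460045  0.23856437] [[ 7.73071196e-02  9.97006811e-01  1.01371111e-03]
 [ 9.97006208e-01 -7.73085159e-02  1.41935690e-03]
 [ 1.49347700e-03  9.00949879e-04 -9.99998479e-01]]
```

View pics/w1.png

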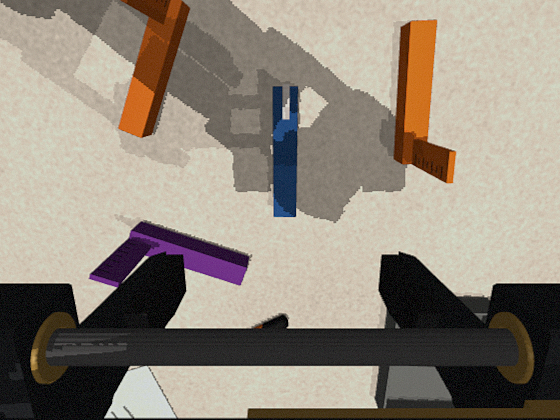

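Run:
```python
import cv2
a=cv2.imread("pics/w1.png")[75:225,235:335]
cv2.imwrite("pics/w1c.png",cv2.convertScaleAbs(cv2.resize(a,None,fx=4,fy=4,interpolation=cv2.INTER_CUBIC),alpha=1.5))
```

```text
(no output)
```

View pics/w1c.png

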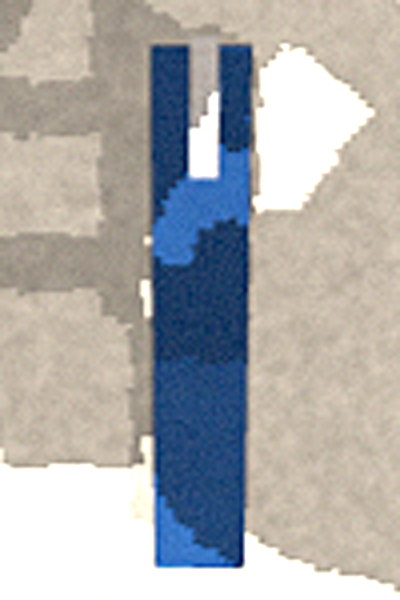

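Run:
```python
from cell import robot
from h import *
c=robot.camera("wrist")
f=lambda u,v:(235+(u+.5)/4-.5,75+(v+.5)/4-.5)
P=np.array([ray(c,f(*p),.03) for p in [(151,45),(252,45),(244,567),(155,567)]])
print(np.round(P,4),[np.linalg.norm(P[i]-P[(i+1)%4]) for i in range(4)])
o=P.mean(0);d=P[0]+P[1]-P[2]-P[3];yaw=np.arctan2(d[1],d[0]);u=d/np.linalg.norm(d)
print(o,yaw,"stockmid",o-.02*u)
s=robot.get_state();x=R.from_quat(s["eef_rot"]).as_matrix()[:,0];print("tool yaw",np.arctan2(x[1],x[0]),"delta",o-.02*u-s["eef_pos"])
```

```text
[[ 0.441  -0.1398  0.03  ]
 [ 0.4646 -0.1417  0.03  ]
 [ 0.4542 -0.2709  0.03  ]
 [ 0.4309 -0.2691  0.03  ]] [np.float64(0.023727721044486366), np.float64(0.1296260671925279), np.float64(0.023295233667500293), np.float64(0.12962206563260575)]
[ 0.44767883 -0.20534758  0.03      ] 1.49174299946939 stockmid [ 0.44609941 -0.22528512  0.03      ]
tool yaw 1.4878943948342336 delta [ 0.0036074   0.00085983 -0.20845197]
```

The size check gives 23.5 × 129.6 mm against a true 24 × 130, so the measurement is good. I'll descend.

{"api": "play_rows", "payload": {
  "delta_pos": [
    [0.003, 0.001, -0.03],
    [0, 0, -0.04],
    [0, 0, -0.04],
    [0, 0, -0.03],
    [0, 0, -0.02]
  ],
  "rotation": [
    [0, 0, 0.004],
    [0, 0, 0],
    [0, 0, 0],
    [0, 0, 0],
    [0, 0, 0]
  ]
}}

```text
time_s: 2.12
eef_pos: [0.4429, -0.2276, 0.0773]
eef_rot: [0.737, 0.676, -0.0, -0.001]
wrist_force: [-0.0, 0.2, -0.1]
width: 0.088
```

Run:
```python
from cell import robot
from h import *
for i in range(4):
    c=robot.camera("wrist");s=robot.get_state();x=R.from_quat(s["eef_rot"]).as_matrix()[:,0];print(s["eef_pos"],np.arctan2(x[1],x[0]),c["xyz"])
cv2.imwrite("pics/w2.png",c["image"])
```

```text
[ 0.44211678 -0.22699795  0.07540518] 1.4841953589971915 [ 0.44918308 -0.15082876  0.22429712]
[ 0.44251426 -0.22721751  0.07695947] 1.4843924078414752 [ 0.4487505  -0.15050565  0.22258379]
[ 0.44316663 -0.22760675  0.07829216] 1.4846743434976906 [ 0.44902304 -0.15062524  0.22411681]
[ 0.44365964 -0.22787588  0.07911821] 1.4849022828662963 [ 0.44941085 -0.15082204  0.22535672]
```

View pics/w2.png

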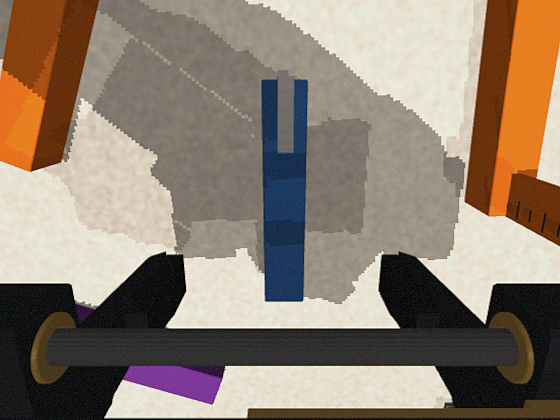

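Run:
```python
from cell import robot
from h import *
c=robot.camera("top")
for n,uv,z in [("purple far end",(397,276),.03),("purple far end2",(402,279),.03),("purple blade end",(373,317),.03),("p2",(388,323),.03),("orangeR L",(311,203),.03),("orangeR blade top",(361,208),.11),("orangeR R",(357,213),.03),("orangeL",(297,285),.03),("orangeL",(338,309),.03)]:
    print(n,ray(c,uv,z)[:2])
im=c["image"][185:335,285:425];cv2.imwrite("pics/t2.png",cv2.convertScaleAbs(cv2.resize(im,None,fx=4,fy=4,interpolation=cv2.INTER_CUBIC),alpha=1.4))
print(robot.get_state()["eef_pos"])
```

```text
purple far end [ 0.38797358 -0.33926117]
purple far end2 [ 0.3799954 -0.3530326]
purple blade end [ 0.27430408 -0.27351971]
p2 [ 0.2589097  -0.31470396]
orangeR L [ 0.58735138 -0.09840162]
orangeR blade top [ 0.56897932 -0.22598298]
orangeR R [ 0.5612458  -0.22764319]
orangeL [ 0.35754086 -0.0625822 ]
orangeL [ 0.29400791 -0.17702438]
[ 0.44392164 -0.22799613  0.07953833]
```

View pics/t2.png

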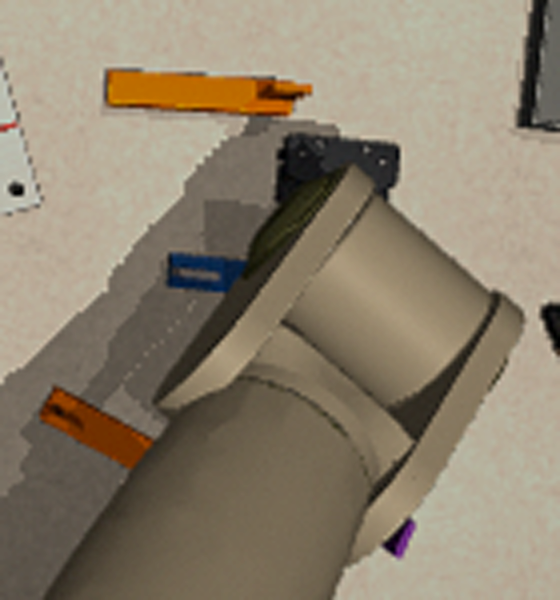

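The gripper body has about 2 cm of clearance to the orange square, and the purple one is clear. I'll descend and grip.

{"api": "play_rows", "payload": {
  "delta_pos": [
    [0.002, 0.002, -0.02],
    [0, 0, -0.02],
    [0, 0, -0.02],
    [0, 0, -0.015],
    [0, 0, 0]
  ],
  "rotation": [
    [0, 0, 0.004],
    [0, 0, 0],
    [0, 0, 0],
    [0, 0, 0],
    [0, 0, 0]
  ]
}}

```text
time_s: 3.0
eef_pos: [0.4457, -0.2254, 0.0035]
eef_rot: [0.735, 0.678, -0.0, -0.0]
wrist_force: [0.3, -0.9, -0.6]
width: 0.0877
```

{"api": "play_rows", "payload": {
  "delta_pos": [
    [0, 0, 0],
    [0, 0, 0],
    [0, 0, 0],
    [0, 0, 0],
    [0, 0, 0]
  ],
  "rotation": [
    [0, 0, 0],
    [0, 0, 0],
    [0, 0, 0],
    [0, 0, 0],
    [0, 0, 0]
  ],
  "jaw": 0,
  "newtons": 40
}}

```text
time_s: 3.62
eef_pos: [0.4458, -0.2255, 0.0038]
eef_rot: [0.735, 0.678, 0.0, 0.0]
wrist_force: [-0.2, -0.8, 0.8]
width: 0.0402
```

Run:
```python
from cell import robot
from h import *
c=robot.camera("wrist");s=robot.get_state();print(s["eef_pos"],s["width"],s["wrist_force"])
cv2.imwrite("pics/w3.png",c["image"])
```

```text
[ 0.44580212 -0.22544303  0.00375504] 0.03647695849073427 [ 0.05195689 -0.28347638 -0.79615729]
```

View pics/w3.png

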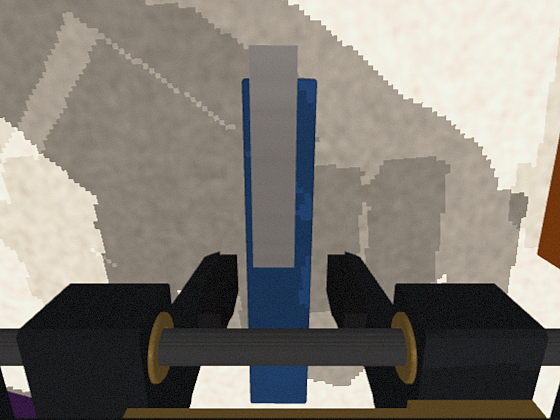

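Still closing at 36 mm, and centred. I'll let it finish.

{"api": "play_rows", "payload": {
  "delta_pos": [
    [0, 0, 0],
    [0, 0, 0],
    [0, 0, 0],
    [0, 0, 0],
    [0, 0, 0]
  ],
  "rotation": [
    [0, 0, 0],
    [0, 0, 0],
    [0, 0, 0],
    [0, 0, 0],
    [0, 0, 0]
  ]
}}

```text
time_s: 4.3
eef_pos: [0.4457, -0.2254, 0.0037]
eef_rot: [0.735, 0.678, -0.0, -0.0]
wrist_force: [-2.1, -0.5, 1.2]
width: 0.0237
```

Run:
```python
from cell import robot
from h import *
c=robot.camera("wrist");s=robot.get_state();x=R.from_quat(s["eef_rot"]).as_matrix()
print(s["eef_pos"],s["width"],s["wrist_force"],x)
cv2.imwrite("pics/w4.png",c["image"])
# refined base fit on both external cameras would go here; fit plate corners from top
```

```text
[ 0.44566424 -0.22542716  0.00369288] 0.02347027679143407 [-1.78563642  0.92060352  2.05994   ] [[ 8.09037607e-02  9.96721869e-01 -3.11491933e-04]
 [ 9.96721911e-01 -8.09037194e-02  1.43186110e-04]
 [ 1.17515871e-04 -3.22055130e-04 -9.99999941e-01]]
```

View pics/w4.png

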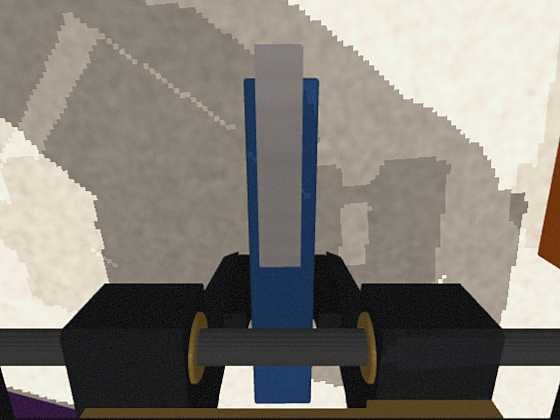

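Gripped: width 23.7 mm (stock is 24), tool yaw 1.490, and the tool 3.7 mm above the underside. I'll lift, then carry and turn towards the plate.

{"api": "play_rows", "payload": {
  "delta_pos": [
    [0, 0, 0.01],
    [0, 0, 0.018],
    [0, 0, 0.02],
    [0, 0, 0.02],
    [0, 0, 0.012]
  ],
  "rotation": [
    [0, 0, 0],
    [0, 0, 0],
    [0, 0, 0],
    [0, 0, 0],
    [0, 0, 0]
  ],
  "newtons": 50
}}

```text
time_s: 4.97
eef_pos: [0.4461, -0.2256, 0.0849]
eef_rot: [0.735, 0.678, 0.0, 0.001]
wrist_force: [-0.3, -0.5, -3.3]
width: 0.0237
```

{"api": "play_rows", "payload": {
  "delta_pos": [
    [0.005, 0.013, 0],
    [0.009, 0.024, 0],
    [0.01, 0.027, 0],
    [0.01, 0.027, 0],
    [0.01, 0.027, 0]
  ],
  "rotation": [
    [0, 0, 0.037],
    [0, 0, 0.037],
    [0, 0, 0.037],
    [0, 0, 0.037],
    [0, 0, 0.037]
  ]
}}

```text
time_s: 5.6
eef_pos: [0.4897, -0.1055, 0.0828]
eef_rot: [0.668, 0.744, -0.0, -0.001]
wrist_force: [0.4, -0.1, -3.3]
width: 0.0233
```

{"api": "play_rows", "payload": {
  "delta_pos": [
    [0.01, 0.027, 0],
    [0.01, 0.027, 0],
    [0.01, 0.027, 0],
    [0.01, 0.024, 0],
    [0.006, 0.015, 0]
  ],
  "rotation": [
    [0, 0, 0.038],
    [0, 0, 0.038],
    [0, 0, 0.037],
    [0, 0, 0.037],
    [0, 0, 0.037]
  ]
}}

```text
time_s: 6.22
eef_pos: [0.5355, 0.0144, 0.0829]
eef_rot: [0.596, 0.803, -0.0, -0.001]
wrist_force: [0.5, 0.6, -3.8]
width: 0.0231
```

{"api": "play_rows", "payload": {
  "delta_pos": [
    [0, 0, 0],
    [0, 0, 0],
    [0, 0, 0],
    [0, 0, 0],
    [0, 0, 0]
  ],
  "rotation": [
    [0, 0, 0],
    [0, 0, 0],
    [0, 0, 0],
    [0, 0, 0],
    [0, 0, 0]
  ]
}}

```text
time_s: 6.85
eef_pos: [0.5358, 0.0123, 0.0838]
eef_rot: [0.597, 0.802, 0.0, 0.0]
wrist_force: [-0.8, -0.2, -3.4]
width: 0.0237
```

Run:
```python
from cell import robot
from h import *
import pickle
d={n:robot.camera(n) for n in("wrist","top","scene")};s=robot.get_state();d["s"]=s
pickle.dump(d,open("d5.pkl","wb"))
x=R.from_quat(s["eef_rot"]).as_matrix()[:,0]
print(s["eef_pos"],np.arctan2(x[1],x[0]),s["width"],s["wrist_force"])
for n in("wrist","top","scene"): cv2.imwrite(f"pics/{n}5.png",d[n]["image"])
for n,(a,b,cc,e) in dict(top=(185,285,180,340),scene=(120,260,220,390)).items():
    cv2.imwrite(f"pics/{n}5c.png",cv2.convertScaleAbs(cv2.resize(d[n]["image"][a:b,cc:e],None,fx=4,fy=4,interpolation=cv2.INTER_CUBIC),alpha=1.4))
```

```text
[0.53578213 0.01247485 0.08372314] 1.8616555657634233 0.02347431647117826 [ 0.67291946  0.71979067 -3.61186276]
```

View pics/wrist5.png

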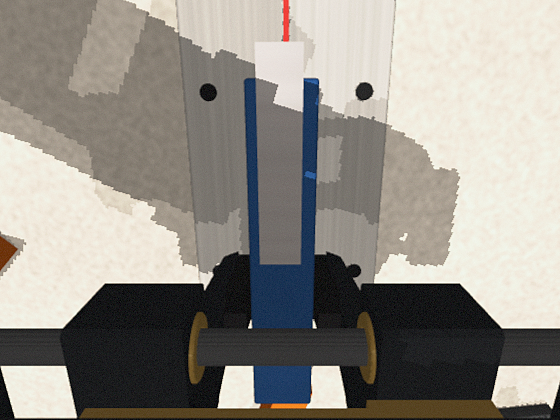

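View pics/top5c.png

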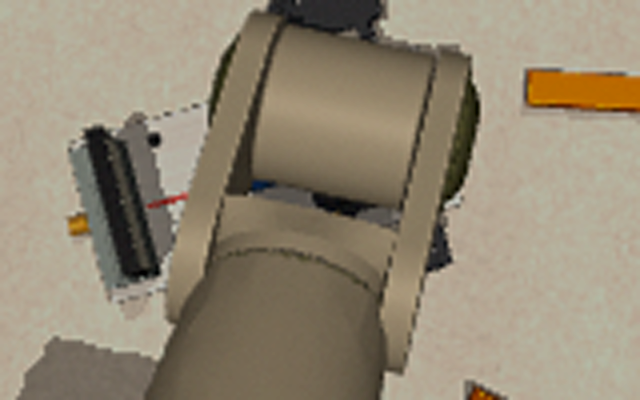

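View pics/scene5c.png

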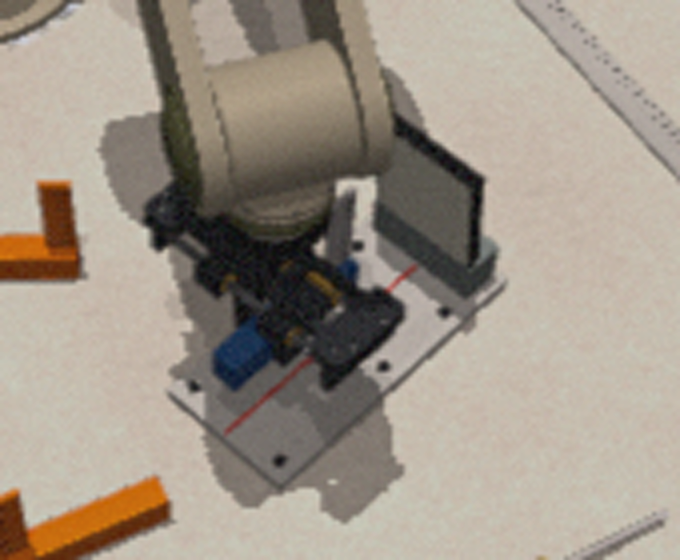

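Run:
```python
from h import *
import pickle
d=pickle.load(open("d5.pkl","rb"));im=d["wrist"]["image"]
a=cv2.convertScaleAbs(cv2.resize(im[0:280,160:410],None,fx=3,fy=2,interpolation=cv2.INTER_CUBIC),alpha=1.0)
cv2.imwrite("pics/w5c.png",a)
c=d["wrist"]
f=im.astype(int)
red=(f[...,2]-f[...,1]>60)&(f[...,2]-f[...,0]>60)
for v in range(0,40,6):
    xs=np.nonzero(red[v,270:300])[0]+270; print(v,xs.mean(),ray(c,(xs.mean(),v),.012))
s=d["s"];print(proj(c,ray(c,(280,100),.012)))
# tool-axis prediction
```

```text
0 285.5 [0.50093526 0.13309818 0.012     ]
6 285.5 [0.50177327 0.13032345 0.012     ]
12 285.5 [0.50261877 0.12752391 0.012     ]
18 285.5 [0.50347187 0.12469923 0.012     ]
24 285.5 [0.50433265 0.12184907 0.012     ]
30 285.5 [0.50520124 0.11897309 0.012     ]
36 285.5 [0.50607774 0.11607092 0.012     ]
[[280. 100.]]
```

View pics/w5c.png

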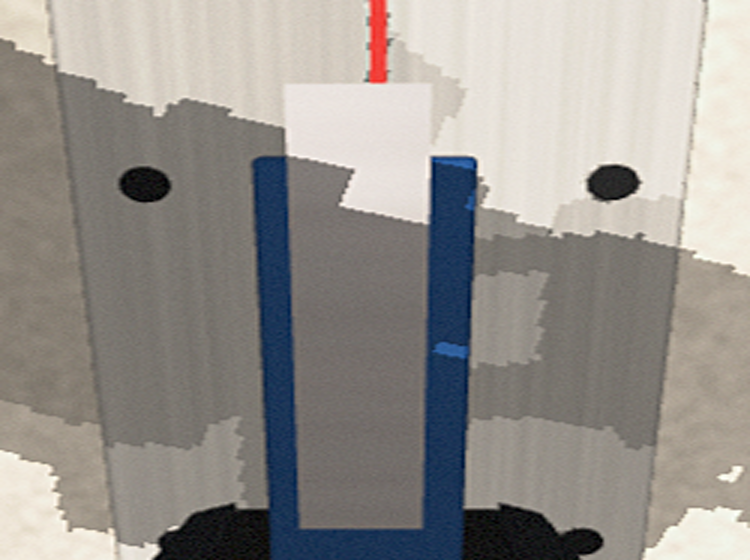

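Run:
```python
from h import *
import pickle
d=pickle.load(open("d5.pkl","rb"));c=d["wrist"];s=d["s"]
Rt=R.from_quat(s["eef_rot"]).as_matrix();u=Rt[:,0];n=-Rt[:,1] # n: left of u
T=s["eef_pos"]
def rep(nm,uv,z):
    p=ray(c,uv,z)-T;print(nm,"along %.4f lat %.4f"%(p@u,p@n))
f=lambda a,b:(160+(a+.5)/3-.5,(b+.5)/2-.5)
for nm,a,z in [("stockL",(254,157),.110),("stockR",(476,157),.110),("bladeL",(284,84),.19),("bladeR",(433,84),.19),("bladeL2",(299,528),.19),("bladeR2",(424,528),.19),
 ("red0",(377,0),.012),("red1",(377.5,76),.012),("pL0",(50,0),.012),("pR0",(706,0),.012),("pL1",(103,430),.012),("pR1",(657,430),.012),("dotL",(145,184),.012),("dotR",(612,182),.012)]: rep(nm,f(*a),z)
```

```text
stockL along 0.0819 lat 0.0126
stockR along 0.0819 lat -0.0108
bladeL along 0.0824 lat 0.0035
bladeR along 0.0824 lat -0.0016
bladeL2 along 0.0569 lat 0.0035
bladeR2 along 0.0569 lat -0.0017
red0 along 0.1257 lat -0.0011
red1 along 0.1069 lat -0.0013
pL0 along 0.1257 lat 0.0579
pR0 along 0.1256 lat -0.0605
pL1 along 0.0028 lat 0.0574
pR1 along 0.0028 lat -0.0614
dotL along 0.0782 lat 0.0437
dotR along 0.0787 lat -0.0467
```

In the same wrist view the square sits about 2 mm left of the red line, and its yaw is 0.003 short. I'll correct both, advance 50 mm to a heel gap of about 30 mm, and go down to just above the plate.

{"api": "play_rows", "payload": {
  "delta_pos": [
    [-0.0025, 0.0095, -0.005],
    [-0.0025, 0.01, -0.015],
    [-0.0025, 0.01, -0.015],
    [-0.0025, 0.01, -0.015],
    [-0.0025, 0.009, -0.012]
  ],
  "rotation": [
    [0, 0, 0.003],
    [0, 0, 0],
    [0, 0, 0],
    [0, 0, 0],
    [0, 0, 0]
  ]
}}

```text
time_s: 7.62
eef_pos: [0.5228, 0.0619, 0.0204]
eef_rot: [0.596, 0.803, -0.0, -0.0]
wrist_force: [-0.7, 0.4, -2.4]
width: 0.0236
```

{"api": "play_rows", "payload": {
  "delta_pos": [
    [0, 0, 0],
    [0, 0, 0],
    [0, 0, 0],
    [0, 0, 0],
    [0, 0, 0]
  ],
  "rotation": [
    [0, 0, 0],
    [0, 0, 0],
    [0, 0, 0],
    [0, 0, 0],
    [0, 0, 0]
  ]
}}

```text
time_s: 8.25
eef_pos: [0.5234, 0.0609, 0.0219]
eef_rot: [0.596, 0.803, 0.0, 0.0]
wrist_force: [-0.7, -0.0, -3.2]
width: 0.0237
```

Run:
```python
from cell import robot
from h import *
import pickle
d={n:robot.camera(n) for n in("wrist","top","scene")};s=robot.get_state();d["s"]=s
pickle.dump(d,open("d6.pkl","wb"))
x=R.from_quat(s["eef_rot"]).as_matrix()
print(s["eef_pos"],np.arctan2(x[1,0],x[0,0]),x[2],s["width"],s["wrist_force"],s["ft_torque"])
cv2.imwrite("pics/wrist6.png",d["wrist"]["image"])
for n,(a,b,cc,e) in dict(scene=(130,250,240,370)).items():
    cv2.imwrite(f"pics/{n}6c.png",cv2.convertScaleAbs(cv2.resize(d[n]["image"][a:b,cc:e],None,fx=5,fy=5,interpolation=cv2.INTER_CUBIC),alpha=1.4))
```

```text
[0.52328814 0.06100463 0.02173925] 1.8647278826978297 [-1.66913513e-05  1.72237155e-05 -1.00000000e+00] 0.023764465889637484 [-0.61007575  0.01171102 -2.96662888] [-0.09474653 -0.10860788  0.05243113]
```

View pics/wrist6.png

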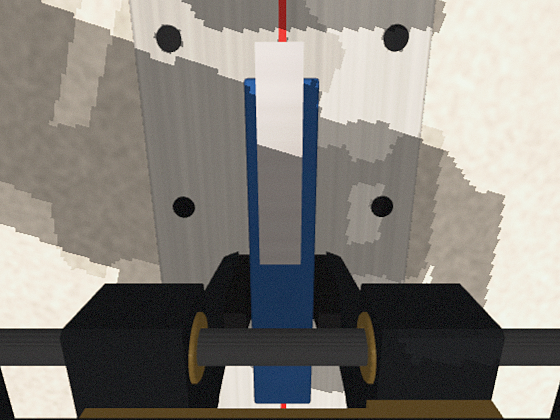

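View pics/scene6c.png

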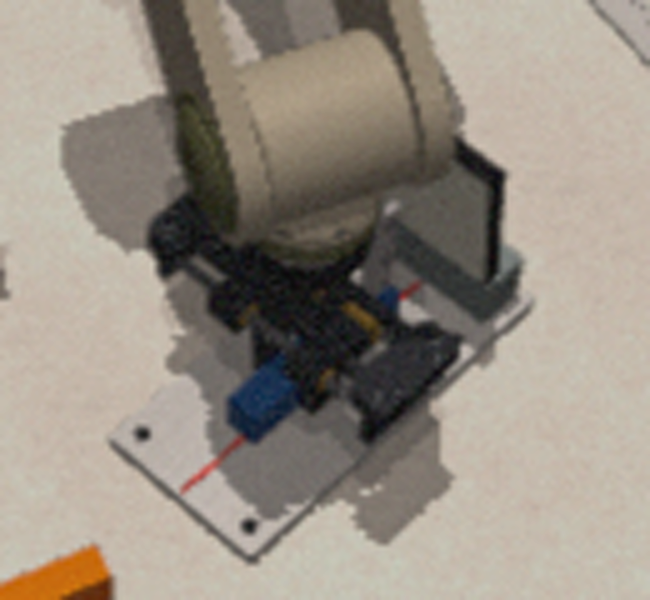

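Run:
```python
from h import *
import pickle
d=pickle.load(open("d6.pkl","rb"));c=d["wrist"];s=d["s"];im=c["image"]
Rt=R.from_quat(s["eef_rot"]).as_matrix();u=Rt[:,0];n=-Rt[:,1];T=s["eef_pos"]
def rep(nm,uv,z):
    p=ray(c,uv,z)-T;print(nm,np.round(uv,1),"along %.4f lat %.4f"%(p@u,p@n))
f=im.astype(int);red=(f[...,2]-f[...,1]>50)&(f[...,2]-f[...,0]>50)
for v in (0,10,20,30,38,405):
    xs=np.nonzero(red[v,262:305])[0]+262
    if len(xs): rep("red",(xs.mean(),v),.012)
b=(f[...,0]-f[...,2]>30)
for v in (90,120,180,230,330,360,385,398):
    xs=np.nonzero(b[v,230:335])[0]+230; rep("blueL%d"%len(xs),(xs.min()-.5,v),.048);rep("blueR",(xs.max()+.5,v),.048)
for uv in [(168.5,38.5),(396,38),(183.5,207),(382,207)]: rep("dot",uv,.012)
```

```text
red [281.5   0. ] along 0.1119 lat 0.0007
red [282.  10.] along 0.1085 lat 0.0005
red [282.  20.] along 0.1049 lat 0.0005
red [282.  30.] along 0.1014 lat 0.0005
red [282.  38.] along 0.0985 lat 0.0005
red [282.5 405. ] along -0.0874 lat 0.0003
blueL26 [244.5  90. ] along 0.0784 lat 0.0126
blueR [318.5  90. ] along 0.0784 lat -0.0111
blueL25 [245.5 120. ] along 0.0690 lat 0.0125
blueR [317.5 120. ] along 0.0690 lat -0.0111
blueL24 [247.5 180. ] along 0.0488 lat 0.0125
blueR [315.5 180. ] along 0.0488 lat -0.0110
blueL23 [248.5 230. ] along 0.0304 lat 0.0126
blueR [314.5 230. ] along 0.0304 lat -0.0111Traceback (most recent call last):
  File "<stdin>", line 13, in <module>
    return umr_minimum(a, axis, None, out, keepdims, initial, where)
ValueError: zero-size array to reduction operation minimum which has no identity
```

The square's centre line and the red line agree to 0.2 mm, both in front of and behind the square. I'll lower it to contact.

{"api": "play_rows", "payload": {
  "delta_pos": [
    [0, 0, -0.002],
    [0, 0, -0.0015],
    [0, 0, -0.001],
    [0, 0, -0.0005],
    [0, 0, 0]
  ],
  "rotation": [
    [0, 0, 0],
    [0, 0, 0],
    [0, 0, 0],
    [0, 0, 0],
    [0, 0, 0]
  ]
}}

```text
time_s: 9.02
eef_pos: [0.5233, 0.061, 0.0167]
eef_rot: [0.596, 0.803, 0.0, -0.0]
wrist_force: [0.2, -0.2, -3.7]
width: 0.0237
```

{"api": "play_rows", "payload": {
  "delta_pos": [
    [0, 0, -0.0005],
    [0, 0, -0.0005],
    [0, 0, 0],
    [0, 0, 0],
    [0, 0, 0]
  ],
  "rotation": [
    [0, 0, 0],
    [0, 0, 0],
    [0, 0, 0],
    [0, 0, 0],
    [0, 0, 0]
  ]
}}

```text
time_s: 9.65
eef_pos: [0.5233, 0.061, 0.0158]
eef_rot: [0.596, 0.803, 0.0, 0.0]
wrist_force: [-0.1, -0.1, -2.0]
width: 0.0235
```

{"api": "play_rows", "payload": {
  "delta_pos": [
    [0, 0, -0.0005],
    [0, 0, 0],
    [0, 0, 0],
    [0, 0, 0],
    [0, 0, 0]
  ],
  "rotation": [
    [0, 0, 0],
    [0, 0, 0],
    [0, 0, 0],
    [0, 0, 0],
    [0, 0, 0]
  ]
}}

```text
time_s: 10.28
eef_pos: [0.5233, 0.061, 0.0157]
eef_rot: [0.596, 0.803, 0.0, 0.0]
wrist_force: [-2.4, -0.3, 5.6]
width: 0.0235
```

Contact at tool z = 0.0157, about 17 N/mm. I'll slide along the line with light down pressure.

{"api": "play_rows", "payload": {
  "delta_pos": [
    [-0.0012, 0.0038, 0],
    [-0.0012, 0.0038, 0],
    [-0.0012, 0.0038, 0],
    [-0.0012, 0.0038, 0],
    [-0.001, 0.0038, 0]
  ],
  "rotation": [
    [0, 0, 0],
    [0, 0, 0],
    [0, 0, 0],
    [0, 0, 0],
    [0, 0, 0]
  ]
}}

```text
time_s: 10.9
eef_pos: [0.5181, 0.08, 0.0157]
eef_rot: [0.596, 0.803, 0.0, 0.001]
wrist_force: [2.5, -5.6, 5.3]
width: 0.0236
```

{"api": "play_rows", "payload": {
  "delta_pos": [
    [-0.0003, 0.001, 0],
    [-0.0003, 0.001, 0],
    [-0.0003, 0.001, 0],
    [-0.0003, 0.001, 0],
    [0, 0, 0]
  ],
  "rotation": [
    [0, 0, 0],
    [0, 0, 0],
    [0, 0, 0],
    [0, 0, 0],
    [0, 0, 0]
  ]
}}

```text
time_s: 11.52
eef_pos: [0.5169, 0.084, 0.0157]
eef_rot: [0.596, 0.803, 0.0, 0.001]
wrist_force: [1.5, -4.4, 5.1]
width: 0.0239
```

```bash
cat > look.py <<'E'
from cell import robot
from h import *
import pickle,sys
k=sys.argv[1]
d={n:robot.camera(n) for n in("wrist","scene","top")};s=robot.get_state();d["s"]=s
pickle.dump(d,open(f"d{k}.pkl","wb"))
x=R.from_quat(s["eef_rot"]).as_matrix()
print(s["eef_pos"],np.arctan2(x[1,0],x[0,0]),x[2],s["width"],s["wrist_force"],s["ft_torque"],"push",-s["wrist_force"]@x[:,0])
w=d["wrist"]["image"]
a=cv2.convertScaleAbs(cv2.resize(d["scene"]["image"][130:230,260:360],(420,420),interpolation=cv2.INTER_CUBIC),alpha=1.4)
b=cv2.resize(w[0:300,150:420],(378,420))
cv2.imwrite(f"pics/v{k}.png",np.hstack([a,b]))
E
python3 look.py 7
```

```text
[0.51693524 0.08400718 0.01570252] 1.864955426064644 [-8.92660313e-04  1.63723082e-03 -9.99998261e-01] 0.023758163052528626 [ 0.92358276 -4.21860224  5.31014856] [-0.56216736 -0.23844143  0.02789797] push 4.309915182794005
```

View pics/v7.png

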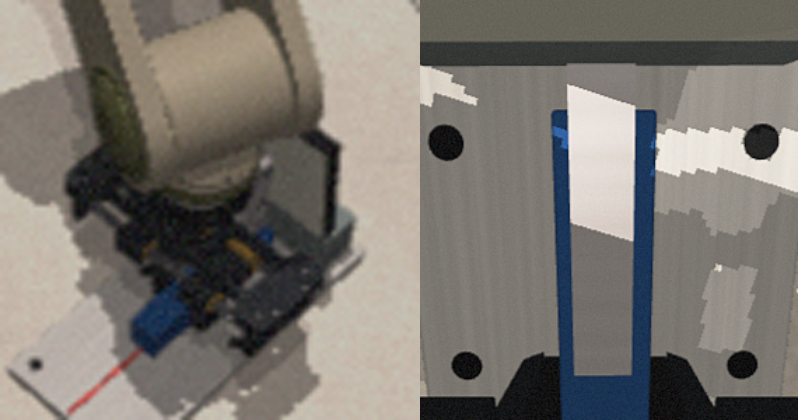

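Run:
```python
from h import *
import pickle
d=pickle.load(open("d7.pkl","rb"));c=d["wrist"];s=d["s"]
Rt=R.from_quat(s["eef_rot"]).as_matrix();u=Rt[:,0];n=-Rt[:,1];T=s["eef_pos"]
g=cv2.cvtColor(c["image"],cv2.COLOR_BGR2GRAY).astype(int)
for x in (165,180,200,220,240,340,360,380,400):
    print(x,np.argmax(np.diff(g[35:60,x]))+35.5, end=" ")
    v=np.argmax(np.diff(g[35:60,x]))+35.5
    p=ray(c,(x,v),.012)-T;print("along %.4f lat %.4f"%(p@u,p@n))
v=np.argmax(np.diff(c["image"][70:95,312,0].astype(int)-c["image"][70:95,312,2]))+70.5
p=ray(c,(312,v),.042)-T;print("stock",v,p@u)
```

```text
165 50.5 along 0.0933 lat 0.0459
180 46.5 along 0.0947 lat 0.0400
200 46.5 along 0.0947 lat 0.0323
220 46.5 along 0.0947 lat 0.0246
240 46.5 along 0.0947 lat 0.0168
340 46.5 along 0.0947 lat -0.0217
360 46.5 along 0.0947 lat -0.0295
380 46.5 along 0.0947 lat -0.0372
400 46.5 along 0.0947 lat -0.0449
stock 78.5 0.08196341873530232
```

The foot block's face is perpendicular to the tool axis (edge at row 46.5 all across), about 6–13 mm ahead. I'll advance in small steps.

{"api": "play_rows", "payload": {
  "delta_pos": [
    [-0.0003, 0.001, 0],
    [-0.0003, 0.001, 0],
    [-0.0003, 0.001, 0],
    [-0.0003, 0.001, 0],
    [-0.0003, 0.001, 0]
  ],
  "rotation": [
    [0, 0, 0],
    [0, 0, 0],
    [0, 0, 0],
    [0, 0, 0],
    [0, 0, 0]
  ]
}}

```text
time_s: 12.3
eef_pos: [0.5155, 0.0888, 0.0157]
eef_rot: [0.596, 0.803, 0.0, 0.001]
wrist_force: [1.9, -5.9, 4.4]
width: 0.0235
```

{"api": "play_rows", "payload": {
  "delta_pos": [
    [-0.0003, 0.001, 0],
    [-0.0003, 0.001, 0],
    [-0.0003, 0.001, 0],
    [0, 0, 0],
    [0, 0, 0]
  ],
  "rotation": [
    [0, 0, 0],
    [0, 0, 0],
    [0, 0, 0],
    [0, 0, 0],
    [0, 0, 0]
  ]
}}

```text
time_s: 12.92
eef_pos: [0.5146, 0.092, 0.0157]
eef_rot: [0.596, 0.803, 0.0, 0.001]
wrist_force: [2.3, -5.7, 5.9]
width: 0.0237
```

```bash
python3 look.py 8
```

```text
[0.51456272 0.09192138 0.01569481] 1.8649204722934873 [-0.00101068  0.00164646 -0.99999813] 0.023657543855485068 [ 2.25299615 -5.38771968  5.25438353] [-0.73528949 -0.28995028  0.0267123 ] push 5.814806720946851
```

View pics/v8.png

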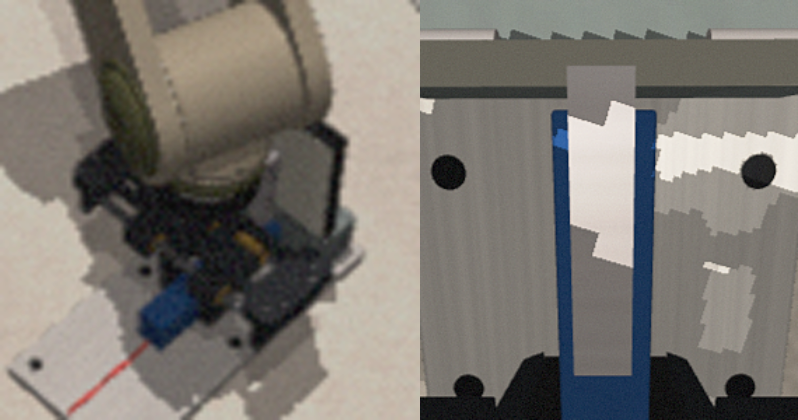

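The push force is up about 1.5 N, so the blade is now touching the screen. I'll continue.

{"api": "play_rows", "payload": {
  "delta_pos": [
    [-0.0002, 0.0008, 0],
    [-0.0003, 0.0008, 0],
    [-0.0002, 0.0008, 0],
    [0, 0, 0],
    [0, 0, 0]
  ],
  "rotation": [
    [0, 0, 0],
    [0, 0, 0],
    [0, 0, 0],
    [0, 0, 0],
    [0, 0, 0]
  ]
}}

```text
time_s: 13.7
eef_pos: [0.5139, 0.0943, 0.0157]
eef_rot: [0.596, 0.803, 0.0, 0.001]
wrist_force: [1.7, -4.7, 4.9]
width: 0.0236
```

{"api": "play_rows", "payload": {
  "delta_pos": [
    [-0.0002, 0.0005, 0],
    [-0.0001, 0.0005, 0],
    [-0.0002, 0.0005, 0],
    [0, 0, 0],
    [0, 0, 0]
  ],
  "rotation": [
    [0, 0, 0],
    [0, 0, 0],
    [0, 0, 0],
    [0, 0, 0],
    [0, 0, 0]
  ]
}}

```text
time_s: 14.32
eef_pos: [0.5134, 0.0957, 0.0157]
eef_rot: [0.596, 0.803, 0.0, 0.001]
wrist_force: [1.6, -4.8, 4.4]
width: 0.0235
```

{"api": "play_rows", "payload": {
  "delta_pos": [
    [-0.0001, 0.0005, 0],
    [-0.0002, 0.0005, 0],
    [0, 0, 0],
    [0, 0, 0],
    [0, 0, 0]
  ],
  "rotation": [
    [0, 0, 0],
    [0, 0, 0],
    [0, 0, 0],
    [0, 0, 0],
    [0, 0, 0]
  ]
}}

```text
time_s: 14.95
eef_pos: [0.5134, 0.0958, 0.0157]
eef_rot: [0.596, 0.803, -0.0, 0.002]
wrist_force: [2.9, -11.3, 5.2]
width: 0.0233
```

```bash
python3 look.py 9
```

```text
[0.51338857 0.0957983  0.01570949] 1.8650715850979696 [-0.00257835  0.00168916 -0.99999525] 0.023529060700046216 [  2.11398996 -12.70399349   4.52555821] [-1.91169245 -0.41072274  0.03765435] push 12.782662967363892
```

View pics/v9.png

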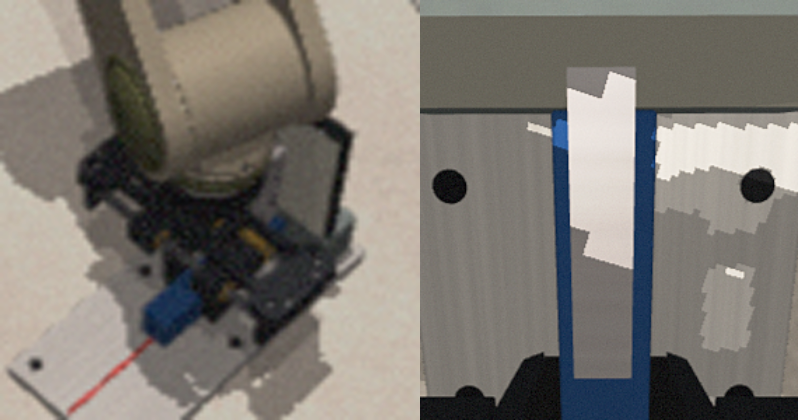

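Run:
```python
from h import *
import pickle
d=pickle.load(open("d9.pkl","rb"));c=d["wrist"];s=d["s"]
u=np.array([np.cos(1.8645),np.sin(1.8645),0]);n=np.array([-u[1],u[0],0]);T=s["eef_pos"]*[1,1,0]
for a in(.082,.084,.085,.086):
  o=[]
  for th in (0,.03,.06,.12):
    P=[T+a*u+.03*n+[0,0,.012],T+a*u+.03*n+[0,0,.052],T+(a-.11*np.sin(th))*u+.03*n+[0,0,.052+.11*np.cos(th)]]
    o.append(np.round(proj(c,P)[:,1],1))
  print(a,*o)
print((c["xyz"]-T)@u, c["xyz"])
g=cv2.cvtColor(c["image"],cv2.COLOR_BGR2GRAY)
for x in(190,210,370):print(g[0:100:1,x][5:95].tolist())
w=c["image"];cv2.imwrite("pics/w9z.png",cv2.resize(w[0:110,150:420],None,fx=2.9,fy=4,interpolation=cv2.INTER_CUBIC))
t=d["top"]["image"];cv2.imwrite("pics/t9z.png",cv2.convertScaleAbs(cv2.resize(t[200:280,180:260],None,fx=7,fy=7,interpolation=cv2.INTER_CUBIC),alpha=1.5))
```

```text
0.082 [  81.4   77.3 1991.4] [   81.4    77.3 -1583.4] [ 81.4  77.3 763.6] [ 81.4  77.3 961.5]
0.084 [  76.    69.9 1720.3] [  76.    69.9 2855. ] [ 76.   69.9 289.3] [ 76.   69.9 891.3]
0.085 [  73.3   66.2 1655.2] [  73.3   66.2 2203.5] [  73.3   66.2 -439.2] [ 73.3  66.2 845.6]
0.086 [  70.6   62.5 1609.3] [  70.6   62.5 1944.6] [   70.6    62.5 -4419.8] [ 70.6  62.5 789.6]
0.07779893528217682 [0.49002364 0.17001103 0.16248497]
[142, 138, 142, 140, 144, 147, 111, 96, 98, 100, 100, 104, 98, 99, 105, 105, 99, 101, 97, 99, 101, 98, 103, 100, 101, 101, 101, 99, 101, 96, 99, 96, 99, 102, 101, 97, 96, 100, 101, 98, 100, 102, 101, 98, 102, 99, 95, 95, 106, 99, 104, 97, 104, 104, 98, 100, 102, 98, 104, 100, 99, 99, 104, 101, 96, 103, 102, 97, 103, 96, 103, 95, 60, 51, 51, 51, 101, 129, 124, 126, 124, 127, 122, 125, 122, 123, 124, 124, 122, 121]
[150, 146, 145, 143, 149, 156, 113, 93, 99, 99, 95, 99, 97, 96, 99, 99, 97, 102, 100, 105, 101, 101, 98, 99, 99, 96, 100, 102, 99, 101, 100, 98, 101, 104, 95, 102, 103, 98, 102, 100, 97, 100, 102, 94, 101, 103, 97, 100, 100, 95, 99, 100, 99, 103, 105, 96, 93, 102, 93, 102, 101, 99, 99, 101, 100, 103, 98, 95, 99, 100, 100, 96, 69, 51, 53, 41, 99, 120, 125, 120, 121, 121, 125, 123, 121, 119, 123, 121, 118, 121]
[146, 146, 145, 147, 143, 132, 100, 96, 100, 99, 101, 100, 99, 101, 101, 101, 101, 103, 98, 101, 101, 101, 100, 100, 102, 98, 103, 102, 99, 102, 100, 97, 101, 101, 100, 102, 103, 101, 105, 97, 101, 100, 97, 101, 100, 103, 101, 100, 95, 99, 100, 98, 109, 99, 99, 98, 102, 98, 101, 99, 103, 99, 102, 102, 99, 104, 101, 105, 97, 105, 106, 77, 59, 60, 52, 69, 150, 158, 154, 150, 153, 153, 150, 140, 232, 236, 233, 233, 231, 230]
```

View pics/w9z.png

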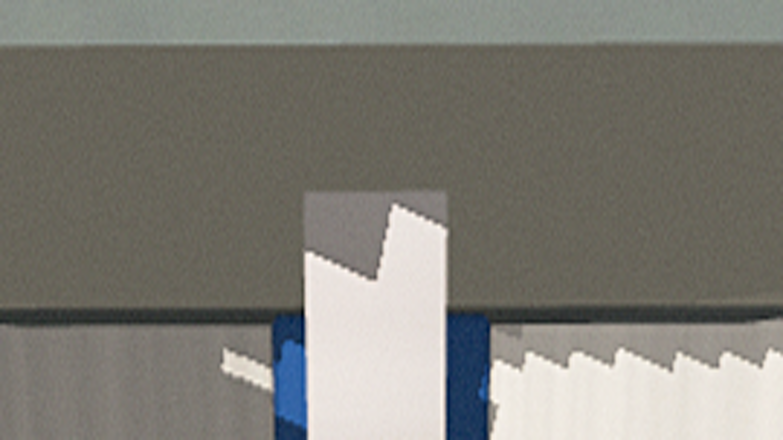

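View pics/t9z.png

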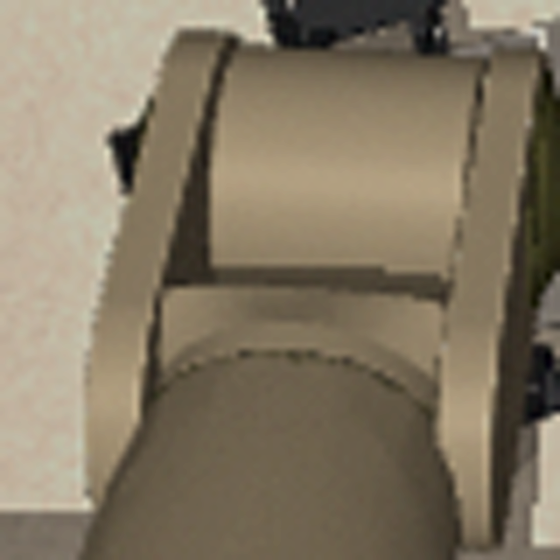

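The bottom strip shows the block's base edge at row 81, which the camera puts at 82 mm along. That is the same as its reading for the square's front, so the heel is home, and the push has jumped to 12.8 N. The tool has pitched 2.6 mrad nose-down, so I'll level that and press a little more.

{"api": "play_rows", "payload": {
  "delta_pos": [
    [-0.0001, 0.0003, -0.0001],
    [-0.0001, 0.0002, -0.0002],
    [0, 0, 0],
    [0, 0, 0],
    [0, 0, 0]
  ],
  "rotation": [
    [0.0013, 0.0004, 0],
    [0.0012, 0.0004, 0],
    [0, 0, 0],
    [0, 0, 0],
    [0, 0, 0]
  ]
}}

```text
time_s: 15.72
eef_pos: [0.5134, 0.0958, 0.0157]
eef_rot: [0.596, 0.803, 0.001, 0.001]
wrist_force: [2.2, -15.7, 7.0]
width: 0.0237
```

```bash
python3 look.py 10
python3 - <<'E'
from h import *
import pickle
d=pickle.load(open("d10.pkl","rb"));c=d["scene"];s=d["s"]
u=np.array([np.cos(1.8645),np.sin(1.8645),0]);n=np.array([-u[1],u[0],0]);T=s["eef_pos"]*[1,1,0]+.085*u
for th in(0,.06,.12):
  q=lambda a,l,h:T+(a*np.cos(th)-h*np.sin(th))*u+l*n+np.array([0,0,.052+h*np.cos(th)+a*np.sin(th)])
  P=[q(0,-.045,.111),q(.01,-.045,.111),q(0,-.045,0),q(.01,-.045,0),q(0,.045,.111)]
  print(th,np.round(proj(c,P),1).tolist())
cv2.imwrite("pics/s10.png",cv2.convertScaleAbs(cv2.resize(c["image"][145:225,300:360],None,fx=8,fy=7,interpolation=cv2.INTER_NEAREST),alpha=1.4))
E
```

```text
[0.51339053 0.09583667 0.01567898] 1.8652054847011403 [-7.73176321e-04  1.80161928e-03 -9.99998078e-01] 0.02352163622640453 [  2.07914068 -16.38601279   5.98315339] [-2.44960919 -0.29015509  0.0105888 ] push 16.28891895212048
0 [[341.3, 164.1], [343.6, 162.2], [337.1, 186.4], [339.2, 184.5], [317.9, 146.9]]
0.06 [[339.8, 165.5], [342.1, 163.4], [337.1, 186.4], [339.3, 184.4], [316.4, 148.2]]
0.12 [[338.3, 167.0], [340.6, 164.7], [337.1, 186.4], [339.3, 184.3], [314.8, 149.6]]
```

View pics/s10.png

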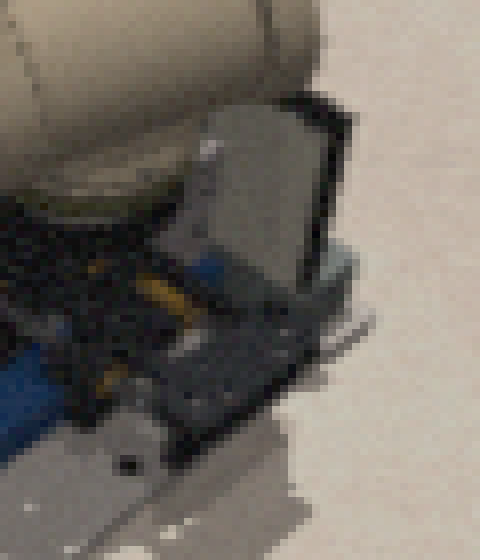

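View pics/v10.png

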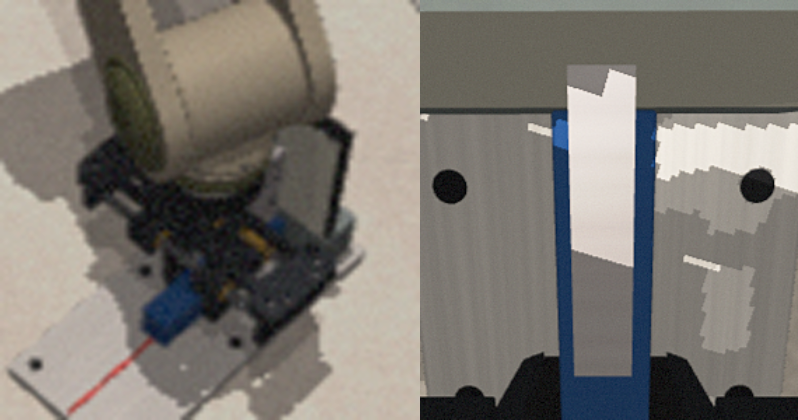

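The screen's edge in the scene view runs (341,163) → (337.5,185.7). The upright prediction is (341.3,164.1) → (337.1,186.4), and fully leaning would put the top at (338.3,167). So it is upright. I'll hold for one call to confirm it is steady, then hand in.

{"api": "play_rows", "payload": {
  "delta_pos": [
    [0, 0, 0],
    [0, 0, 0],
    [0, 0, 0],
    [0, 0, 0],
    [0, 0, 0]
  ],
  "rotation": [
    [0.0004, 0.0001, 0],
    [0, 0, 0],
    [0, 0, 0],
    [0, 0, 0],
    [0, 0, 0]
  ]
}}

```text
time_s: 16.5
eef_pos: [0.5134, 0.0959, 0.0157]
eef_rot: [0.596, 0.803, 0.001, 0.001]
wrist_force: [1.6, -15.2, 7.9]
width: 0.0236
```

```bash
python3 look.py 11
python3 - <<'E'
from cell import robot
print(robot.job_done()); s=robot.get_state();print(s["time_s"],s["eef_pos"],s["width"],s["wrist_force"])
E
```

```text
[0.51340484 0.0958413  0.0156962 ] 1.8652452692691106 [-3.82040509e-04  1.86320923e-03 -9.99998191e-01] 0.023704681750312765 [  1.65487352 -15.38531368   7.69562273] [-2.49008949 -0.24509795  0.06851637] push 15.206367801472403
the job is handed in; nothing more can be done
None
the job is handed in; nothing more can be done
```

I gripped the blue square across its stock and turned it about 0.37 rad. I then lowered it onto the plate on the red line and slid it forward until the heel met the foot block and the blade had pushed the screen upright. I handed the job in at about 16.7 s, still gripping and pressing.

What the last checks showed:
- **Push and grip:** about 15 N into the corner and about 11 N down. The grip is steady at a 23.7 mm opening.
- **Line-up:** the square was within about 0.2 mm of the red line before it touched the plate. I did not measure this again at the end. Final tool yaw was 1.865, against 1.863–1.864 measured for the plate.
- **Flatness:** the tool is level to 0.4 mrad in pitch. I left about 1.9 mrad of roll uncorrected.
- **Heel home:** in the wrist camera the foot block's base edge and the square's front both lie at 82 mm along the tool axis.
- **Screen:** its edge in the scene camera matches the upright prediction within about 1 pixel, so I can't resolve its angle better than a few hundredths of a radian.

**Disagreement:** my early corner estimate from the top camera was about 5 mm short of where contact happened. I put that down to partly hidden plate corners and went by contact force and the wrist camera. I did not see any other object touched or moved, but I did not check them all again at the end.

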